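# Snap the lifting handle onto the fixture plate's eye

## Task

Take the orange snap-hook handle out of its black cradle, press its red sprung gate down onto the top bar of the yellow lifting eye until the bar passes and the gate springs shut beneath it. Then prove the catch: pull the handle steadily straight up with about 10 N for a second, so that the bar bears on the closed gate, lower it gently until the hook sits upright and fully down on the bar, and let go. Never push or pull on the eye harder than 30 N, and leave the screwdriver, cup and printed panel where they are.

Things in the scene. Friction and masses are not known exactly. Their poses are not given: they have to be found in the camera images.
- hook_grip (a point): Centre of the handle's grip, an upright orange block 24 x 24 mm, 48 mm tall, on top of a steel snap hook, about 0.22 kg (varies). The hook's mouth opens straight down; its feet are 74 mm below this point. The hook is 42 mm wide along its x, 18 mm thick along y; z is up. It stands loose in the cradle.
- hook_mouth (a point): Middle of the hook's mouth, on the underside of the shut red gate, 66 mm below hook_grip and 8 mm above the feet. The mouth is 22 mm wide in x, flared to 30 mm at the feet. The gate (3.5 mm thick, 10 mm wide in y) closes it: hinged 13 mm to -x of here, 23.5 mm long, it swings only up into the hook, against its spring.
- hook_stop (a point): Middle of the flat ceiling of the hook's inner pocket, 32 mm below hook_grip: the stop that the bar's top meets. Pocket 11 mm wide in x, 8 mm deep, legs tapering into it. Pressing onto the bar takes about 5 to 10 N; the gate snaps shut under the bar in the last 4 mm before the stop. Then the hook can rise about 22 mm until the bar bears on the shut gate's top.
- gate (a joint): Angle of the red gate in rad: 0 shut, growing as it is pushed up into the hook (about 1.2 as the bar passes, 1.5 at most). Its spring always shuts it.
- plate: Aluminium fixture plate fixed to the bench, 150 mm (x) by 110 mm (y) by 18 mm; origin at the centre of its underside. The yellow lifting eye stands in its middle.
- eye_foot (a point): Middle of the plate's top, right under the middle of the rigid yellow eye: a loop in the plate's y-z plane. Its top bar, 8 x 8 mm, runs along the plate's y straight above here; uprights leave 42 mm clear in y (-21 to 21). The eye is screwed in to a height not measured, different each time: bar top 54 to 66 mm above this point, to be found by feel.
- cradle: Black printed cradle fixed to the bench, base 90 x 50 mm, origin at its underside's centre, x along the hook's width. The hook's feet stand on its floor, 6 mm above the bench, inside a rim up to 16 mm above the bench with 2 to 3 mm play: lift the hook straight up at least 20 mm before moving it sideways.
- driver_grip (a point): Blue-handled screwdriver, 170 mm long, lying on the bench near the work; leave it. Point in its handle.
- cup_rim (a point): Blue ceramic cup, 68 mm across and 70 mm tall, standing on the bench; leave it. Point at the centre of its rim.
- panel: Black printed lattice panel 90 x 120 x 8 mm lying on the bench; leave it. Origin at the centre of its underside.
There are look-alikes about, which are no part of the job. What is meant by the part that bears hook_grip is not turquoise or white, and is the larger of those in its own colour.

How it is judged:
On the way, in this order (a step that is already met when the one before it is completed fails the run):
1. the eye's bar (its centre is called eye_c0 here), in the hook's mouth, pushes the gate open (value of joint gate above 0.5 rad and contact force between gate and eye above 0.5 N and x of eye_c0 in the frame of hook_grip between -0.013 and 0.013 m and y of eye_c0 in the frame of hook_grip between -0.021 and 0.021 m), for 0.02 s.
2. the bar is inside the hook and the gate has sprung shut under it (value of joint gate below 0.08 rad and x of eye_c0 in the frame of hook_grip between -0.011 and 0.011 m and y of eye_c0 in the frame of hook_grip between -0.021 and 0.021 m and z of eye_c0 in the frame of hook_grip between -0.0615 and -0.03 m), for 0.2 s.
3. the bar bears on the inside of the shut gate with 5 to 18 N, pulled upward steadily for half a second (contact force between gate and eye between 5 and 18 N and value of joint gate below 0.1 rad and x of eye_c0 in the frame of hook_grip between -0.011 and 0.011 m and y of eye_c0 in the frame of hook_grip between -0.021 and 0.021 m and z of eye_c0 in the frame of hook_grip between -0.0615 and -0.03 m), for 0.5 s.
At the end, for the whole second after the job is handed in: The hook sits upright (within 0.15 rad) and at rest on the eye's bar, the bar within 3 mm of the pocket's ceiling and in the pocket, the gate shut (under 0.08 rad) beneath it, the handle released (value of joint gate below 0.08 rad and angle between hook_grip's own z axis and vertical below 0.15 rad and linear speed of hook below 0.01 m/s and x of eye_c0 in the frame of hook_grip between -0.005 and 0.005 m and y of eye_c0 in the frame of hook_grip between -0.021 and 0.021 m and z of eye_c0 in the frame of hook_grip between -0.039 and -0.033 m); the robot touches nothing.
It fails at once if the hook pushes or pulls on the eye with more than 30 N (contact force between hook and eye above 30 N).
It fails at once if the screwdriver is moved more than 15 mm (distance of driver_grip from where it was at the start of the episode above 0.015 m).
It fails at once if the cup is moved more than 15 mm (distance of cup_rim from where it was at the start of the episode above 0.015 m).
It fails at once if the printed panel is moved more than 15 mm (distance of panel from where it was at the start of the episode above 0.015 m).
It also fails if it takes over 61 s, if anything falls off the work surface, if the arm or the gripper's body presses on something with over 40 N, if the wrist force passes 120 N, or if a joint passes its speed limit or range.

## Robot

A 7-joint arm with a two-finger parallel gripper is mounted at the origin on the work surface. World frame = base frame: x ahead of the robot, y to its left, z up, the work surface at z = 0. Lengths are in m, angles in rad, forces in N, time in s.
With the tool pointing down it reaches from about 0.4 to 0.875 m from the base axis. Payload 6.5 kg.
Tool frame: the origin (TCP) lies on the centre line of the jaws, within the pads' length; the fingertips stand 25 mm ahead of it and the grasp point (between the pads) lies 6 mm ahead of it; z points along the fingers, y is the line along which they close (so a half turn about z gives the same grasp; the last joint's range is limited). The gripper opens to 88 mm and grips with 3 to 60 N. Pads are 18 mm wide; open, the fingers measure 123 mm over their backs; the gripper's body (75 mm by 187 mm) begins 45 mm behind the grasp point.
Start: joints at [1.164, 0.536, -0.004, 1.538, 0.003, 1.067, -0.071], TCP at [0.217, -0.613, 0.264] pointing down, gripper open.
Joint ranges: [-2.7, 2.7], [-0.37, 2.16], [-1.27, 1.26], [0.24, 2.4], [-1.31, 4.45], [0.19, 1.91], [-2.76, 2.76]. Speed limits (rad/s): [2.39, 2.39, 3.14, 3.14, 3.14, 3.14, 3.14].

## Interface

Orientations are given as [roll, pitch, yaw] about the fixed x, y, z axes, in that order (R = Rz(yaw) Ry(pitch) Rx(roll)).
In Python, from plant import ctrl, imaging gives the robot as it stands.
- The arm moves only by the shell command python3 -m crank 'ROWS'. ROWS is JSON, a list that holds one entry, the list of rows, each a list of 7 numbers: the turn, a rotation vector about the tool's x, y, z in degrees, then the shift along the tool's x, y, z in m, then the opening, from 0 (shut) to 1 (fully open). A call has 1 to 10 rows; each row shifts and turns the commanded pose from where the row before left it, along the tool's axes as they then stand; what a row does not reach is not made up. A row lasts 1/10 s, in which the tool goes at most 50 mm and 8.59 degrees, less where a joint would pass 70% of its speed; a pose out of reach is approached as far as the arm can. A call with a gripper value outside its range is refused whole. The fingers move at their own pace and stop on an object; the grip force is fixed at half the most. Time passes only in rows, so rows that do not move let the fingers close. It gives the time, the measured TCP pose, the force, the opening and the grip force at its end, in the units of the state.
- ctrl.observe(): the state, without advancing time (a new reading comes with each control period).
- imaging.snapshot(name): name is "side" or "top" or "wrist"; returns a dict with "frame" (400x640x3 uint8, red, green, blue), "vfov" (degrees; the focal length in pixels is half the picture's height over the tangent of half this angle, whatever the lens; pixels are square), "cx", "cy" (the principal point, pixels), "R" (3x3) and "t" (3): a world point X has camera coordinates R X + t. Camera axes: x right, y down, z forward; pixel columns grow to the right and rows downward; lengths in m; the calibration is good to about 2 mm. A picture is of the moment at which its call begins. There is no depth.
- ctrl.sign_off(): hands the job in; it is judged then, once.
The state is a dict: "t": time; "joint_pos": joint angles; "dq": joint speeds; "effort": joint torques, N m; "tool_pos": TCP position; "tcp_rot": TCP orientation; "contact_force": force on the tool from outside, world axes, zero at the start; "ft_torque": the same for the moment, N m; "grip_width": opening from 0.0 (shut) to 1.0 (fully open); "finger_force": force on a finger pad.
Only numpy, scipy, OpenCV 4.12 (cv2) and the standard library are available. Lean on these libraries where they do the work, as an engineer would, in place of code of your own. Each camera call takes 0.05 s, during which the arm holds its last target. There are 200 camera calls.

## Working session

There is one attempt and no reset: what is moved stays moved. The work goes in short steps, Python scripts to look and compute and a shell command to move; the robot and the scene stay as the last step left them, time stands still between calls to the robot, and variables do not carry over. Pictures are saved under pics/ and viewed, at most 11 in all, crops included, and the job is handed in when it is done.

```bash
mkdir -p pics; ls; python3 - <<'E'
from plant import ctrl, imaging
import cv2,json,numpy as np
print(ctrl.observe())
for n in ("side","top","wrist"):
    s=imaging.snapshot(n); cv2.imwrite(f"pics/{n}0.png",s["frame"][:,:,::-1])
    print(n,s["vfov"],s["cx"],s["cy"],np.round(s["R"],4).tolist(),np.round(s["t"],4).tolist(),[k for k in s])
E
```

```text
pics
{'t': 0.0, 'joint_pos': array([ 1.16380698,  0.53715361, -0.00445396,  1.5388497 ,  0.00260038,
        1.06731395, -0.07117237]), 'dq': array([ 0.00034879,  0.00089409, -0.00061831,  0.00033379, -0.00050326,
       -0.00088427,  0.0002713 ]), 'effort': array([-9.64440960e-05, -5.70972347e+01,  9.91313383e-01, -2.51600665e+01,
       -5.62219752e-02,  1.78801152e-02,  1.08017739e-04]), 'tool_pos': array([ 0.21705579, -0.61208495,  0.26285617]), 'tcp_rot': array([-3.13987794e+00,  1.18720489e-04,  3.40902326e-01]), 'contact_force': array([-0.57115844, -0.1738469 , -1.11048825]), 'ft_torque': array([0.02464564, 0.01119348, 0.06321067]), 'finger_force': 0.0, 'grip_width': 1.0030040196608985}
side 54.88652991330685 317.49400181296096 201.9573680131731 [[0.9245, -0.3812, 0.0042], [-0.2276, -0.5608, -0.7961], [0.3058, 0.735, -0.6052]] [-0.5318, 0.2396, 0.6006] ['frame', 'vfov', 'cx', 'cy', 'R', 't']
top 50.3470869649951 312.5267913456512 206.18389913320743 [[-0.0091, -0.9999, -0.0129], [-0.995, 0.0103, -0.0998], [0.0999, 0.0119, -0.9949]] [0.0696, 0.598, 0.9038] ['frame', 'vfov', 'cx', 'cy', 'R', 't']
wrist 62.71020485015911 319.99271781506263 200.30923551399098 [[0.3349, -0.9423, -0.0019], [-0.902, -0.3212, 0.2886], [-0.2726, -0.0949, -0.9574]] [-0.6495, -0.0399, 0.3901] ['frame', 'vfov', 'cx', 'cy', 'R', 't']
```

View pics/side0.png

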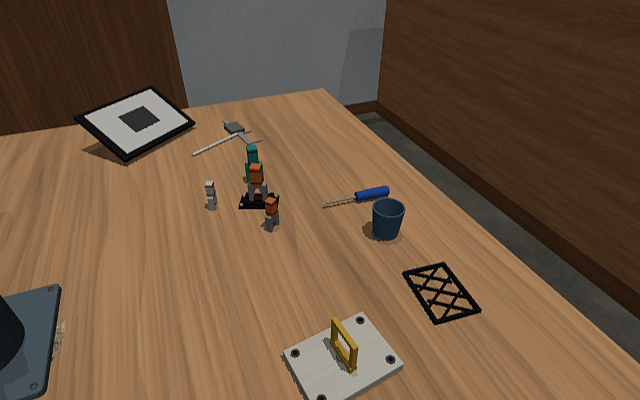

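View pics/top0.png

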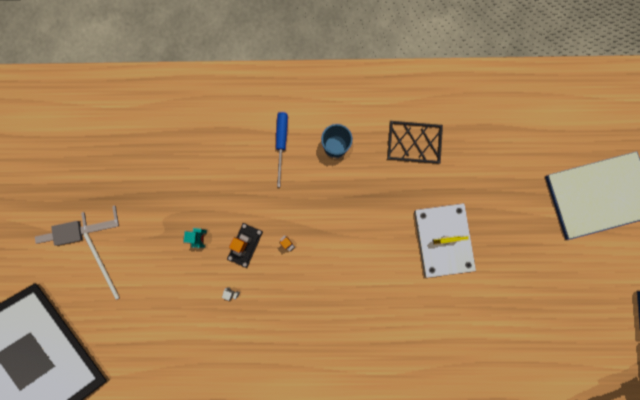

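The side view shows the large orange handle in the cradle at (257,175), a small orange decoy at (271,207) and the yellow eye at (344,345). In the top view the hook is at (240,244) and the plate at (446,240). Next I enlarge both places in one composite.

```bash
python3 - <<'E'
import cv2,numpy as np
s=cv2.imread("pics/side0.png");t=cv2.imread("pics/top0.png")
def c(i,x,y,w,h,k): return cv2.resize(i[y:y+h,x:x+w],(400,300),interpolation=cv2.INTER_CUBIC)
# side hook origin(220,140) 80x60 x5 ; side plate (270,300)133x100 x3 ; top hook (210,215) 80x60 x5; top plate(400,190) 100x75 x4 +
a=np.hstack([c(s,220,140,80,60,5),c(s,275,300,133,100,3)])
b=np.hstack([c(t,210,215,80,60,5),c(t,395,197,120,90,3)])
cv2.imwrite("pics/comp.png",np.vstack([a,b]))
E
```

```text
(no output)
```

View pics/comp.png

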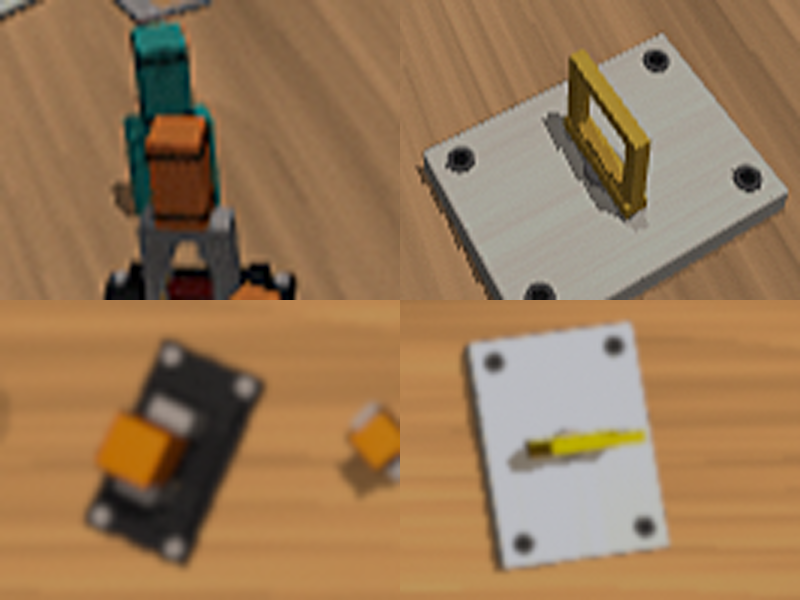

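```bash
cat > h.py <<'E'
import numpy as np,cv2
from plant import ctrl, imaging
def cam(s): 
    f=200/np.tan(np.radians(s["vfov"])/2); return f,s["cx"],s["cy"],np.array(s["R"]),np.array(s["t"])
def ray(c,p):
    f,cx,cy,R,t=c; d=R.T@np.array([(p[0]-cx)/f,(p[1]-cy)/f,1]); return -R.T@t,d/np.linalg.norm(d)
def onz(c,p,z):
    o,d=ray(c,p); return o+d*(z-o[2])/d[2]
def tri(l):
    A=0;b=0
    for c,p in l:
        o,d=ray(c,p);M=np.eye(3)-np.outer(d,d);A=A+M;b=b+M@o
    X=np.linalg.solve(A,b)
    return X,[np.linalg.norm((np.eye(3)-np.outer(ray(c,p)[1],ray(c,p)[1]))@(X-ray(c,p)[0])) for c,p in l]
def proj(c,X):
    f,cx,cy,R,t=c; q=R@np.array(X)+t; return q[:2]/q[2]*f+[cx,cy]
E
python3 - <<'E'
from h import *
np.set_printoptions(precision=4,suppress=True)
S=cam(imaging.snapshot("side"));T=cam(imaging.snapshot("top"))
th=lambda u,v:(210+u/5,215+(v-300)/5)
tp=lambda u,v:(395+(u-400)*.3,197+(v-300)*.3)
sh=lambda u,v:(220+u/5,140+v/5)
sp=lambda u,v:(275+(u-400)*133/400,300+v/3)
print("hooktop",tri([(S,sh(179,134)),(T,th(141,448))]))
P=[onz(T,th(*p),.016) for p in [(172,356),(246,386),(99,515),(174,547)]]
print("cradle",np.mean(P,0),[np.degrees(np.arctan2(*(a-b)[1::-1])) for a,b in((P[0],P[2]),(P[1],P[3]),(P[0],P[1]))],np.linalg.norm(P[0]-P[2]),np.linalg.norm(P[0]-P[1]))
Q=[onz(T,tp(*p),.018) for p in [(494,362),(614,345),(524,543),(645,527)]]
print("plate",np.mean(Q,0),[np.degrees(np.arctan2(*(a-b)[1::-1])) for a,b in((Q[0],Q[2]),(Q[1],Q[3]),(Q[0],Q[1]),(Q[2],Q[3]))],np.linalg.norm(Q[0]-Q[2]),np.linalg.norm(Q[0]-Q[1]))
for p,z in [((460,158),.018),((655,60),.018),((747,178),.018),((540,294),.018)]: print(onz(S,sp(*p),z))
print("bar far/near end", onz(S,sp(580,55),.078),onz(S,sp(638,147),.078))
print("bar top T", onz(T,tp(645,436),.078),onz(T,tp(538,447),.078), tri([(T,tp(591,441)),(S,sp(607,99))]))
E
```

```text
hooktop (array([0.5151, 0.2134, 0.1012]), [np.float64(0.00026138290773814593), np.float64(0.0002613829077382315)])
cradle [0.515  0.2152 0.016 ] [np.float64(-24.467410414121705), np.float64(-24.080361203438116), np.float64(67.54187486768697)] 0.07682299632820741 0.03571526223814519
plate [ 0.522  -0.2282  0.018 ] [np.float64(7.383594173151391), np.float64(7.146783453331652), np.float64(97.50402599261253), np.float64(96.97141539238122)] 0.12007234847081426 0.08047079556129003
[ 0.458 -0.194  0.018]
[ 0.5766 -0.1791  0.018 ]
[ 0.587  -0.2586  0.018 ]
[ 0.4689 -0.2724  0.018 ]
bar far/near end [ 0.5202 -0.1995  0.078 ] [ 0.524  -0.2547  0.078 ]
bar top T [ 0.5252 -0.2572  0.078 ] [ 0.519  -0.1911  0.078 ] (array([ 0.5226, -0.2249,  0.0749]), [np.float64(0.00017056806608320755), np.float64(0.00017056806608313336)])
```

Measurements agree with the text: the hook's top is at z≈0.101 (expected 0.104), the cradle yaw is −24°, and the plate is at (0.522,−0.228) with yaw 7.2°. I move over the plate first for a wrist view.

```bash
python3 -m crank '[[[0,0,0,0.03,-0.018,0,0.6],[0,0,0,0.038,-0.024,0,0.6],[0,0,0,0.04,-0.025,0,0.6],[0,0,0,0.04,-0.025,0,0.6],[0,0,0,0.04,-0.025,0,0.6],[0,0,0,0.04,-0.025,0,0.6],[0,0,0,0.04,-0.025,0,0.6],[0,0,0,0.04,-0.025,0,0.6],[0,0,0,0.04,-0.025,0,0.6],[0,0,0,0.04,-0.025,0,0.6]]]'
python3 - <<'E'
from h import *
o=ctrl.observe();print(o["joint_pos"],o["tool_pos"],o["tcp_rot"])
E
cat > go.py <<'E'
import sys
from h import *
from scipy.spatial.transform import Rotation as Ro
x,y,z,yaw=map(float,sys.argv[1:])
o=ctrl.observe();R=Ro.from_euler("xyz",o["tcp_rot"])
G=Ro.from_euler("xyz",[np.pi,0,np.radians(yaw)])
print("now",np.round(o["tool_pos"],4),np.round(np.degrees(o["tcp_rot"]),2))
print("shift in present tool axes",np.round(R.inv().apply(np.array([x,y,z])-o["tool_pos"]),4))
print("shift in goal tool axes",np.round(G.inv().apply(np.array([x,y,z])-o["tool_pos"]),4))
print("turn deg",np.round(np.degrees((R.inv()*G).as_rotvec()),2))
E
python3 go.py 0.515 0.2152 0.23 65.7
```

```text
t: 1.25
tool_pos: [0.503, -0.2533, 0.2639]
tcp_rot: [3.141, -0.0, 0.341]
contact_force: [0.4, -0.6, -0.2]
grip_width: 0.6
finger_force: 0.0
[ 0.50250936  0.39383025 -0.14922694  1.76661039  0.06870081  0.98587153
 -0.90352168] [ 0.50295853 -0.25325519  0.2638823 ] [ 3.14124972e+00 -1.18205228e-04  3.40674473e-01]
now [ 0.503  -0.2533  0.2639] [ 1.7998e+02 -1.0000e-02  1.9520e+01]
shift in present tool axes [ 0.1679 -0.4375  0.0338]
shift in goal tool axes [ 0.4319 -0.1818  0.0339]
turn deg [ 2.000e-02  0.000e+00 -4.618e+01]
```

```bash
python3 - <<'E'
from h import *
s=imaging.snapshot("wrist");cv2.imwrite("pics/w1.png",s["frame"][:,:,::-1]);np.savez("w1.npz",**{k:v for k,v in s.items() if k!="frame"})
E
python3 -m crank '[[[0,0,-7.7,0,0,0,0.6],[0,0,-7.7,0,0,0,0.6],[0,0,-7.7,0,0,0,0.6],[0,0,-7.7,0,0,0,0.6],[0,0,-7.7,0,0,0,0.6],[0,0,-7.7,0,0,0,0.6],[0,0,0,0.04,-0.017,0.003,0.6],[0,0,0,0.04,-0.017,0.003,0.6],[0,0,0,0.04,-0.017,0.003,0.6],[0,0,0,0.04,-0.017,0.003,0.6]]]'
python3 -m crank '[[[0,0,0,0.04,-0.017,0.003,0.6],[0,0,0,0.04,-0.017,0.003,0.6],[0,0,0,0.04,-0.017,0.003,0.6],[0,0,0,0.04,-0.017,0.003,0.6],[0,0,0,0.04,-0.017,0.003,0.6],[0,0,0,0.02,-0.008,0.002,0.6],[0,0,0,0,0,0,0.6]]]'
python3 - <<'E'
from h import *
s=imaging.snapshot("wrist");cv2.imwrite("pics/w2.png",s["frame"][:,:,::-1]);np.savez("w2.npz",**{k:v for k,v in s.items() if k!="frame"})
E
python3 go.py 0.515 0.2152 0.15 65.7
```

```text
t: 2.3
tool_pos: [0.5055, -0.0798, 0.2517]
tcp_rot: [3.141, 0.0, 1.147]
contact_force: [-0.8, 0.5, 0.8]
grip_width: 0.597
finger_force: 0.0
t: 3.0
tool_pos: [0.5108, 0.1617, 0.2346]
tcp_rot: [-3.141, -0.002, 1.153]
contact_force: [-0.2, -0.2, -0.5]
grip_width: 0.601
finger_force: 0.0
now [0.5111 0.1589 0.2345] [-179.97   -0.     65.9 ]
shift in present tool axes [ 0.053  -0.0194  0.0846]
shift in goal tool axes [ 0.0529 -0.0196  0.0845]
turn deg [-0.03 -0.    0.2 ]
```

View pics/w1.png

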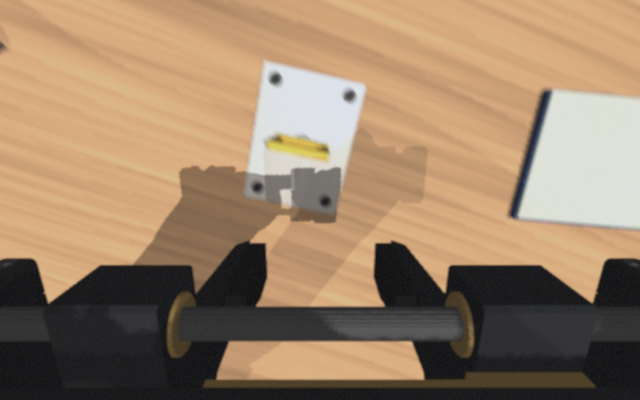

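View pics/w2.png

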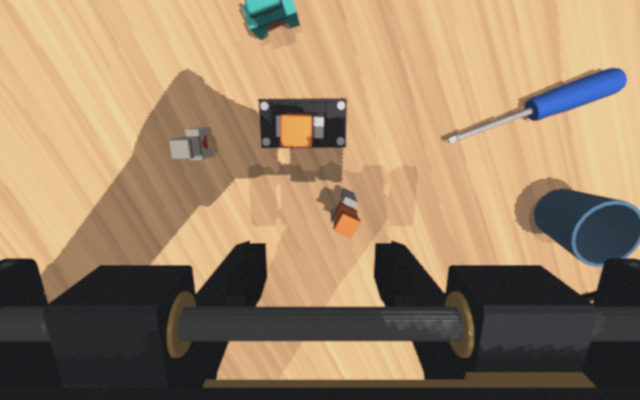

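In w1 the plate screws are at (276,78), (350,95), (257,187) and (325,201), with the bar at about (268–328, 143–154). In w2 the cradle's pins are at (265,106), (341,104), (266,141) and (341,141), and the orange grip top is at about (296,130), with nothing obstructing it.

```bash
python3 - <<'E'
from h import *
np.set_printoptions(precision=4,suppress=True)
w1=cam(np.load("w1.npz"));w2=cam(np.load("w2.npz"));T=cam(imaging.snapshot("top"));S=cam(imaging.snapshot("side"))
ang=lambda a,b:np.degrees(np.arctan2(*(a-b)[1::-1]))
P=[onz(w2,p,.016) for p in [(265,106),(341,104),(266,141),(341,141)]]
print("cradle",np.mean(P,0),ang(P[1],P[0]),ang(P[3],P[2]))
P=[onz(w1,p,.018) for p in [(276,78),(350,95),(257,187),(325,201)]]
print("plate",np.mean(P,0),ang(P[0],P[2]),ang(P[1],P[3]),ang(P[1],P[0]),ang(P[3],P[2]))
th=lambda u,v:(210+u/5,215+(v-300)/5);sh=lambda u,v:(220+u/5,140+v/5);sp=lambda u,v:(275+(u-400)*133/400,300+v/3)
print("grip top",tri([(w2,(296,130)),(T,th(141,448)),(S,sh(179,134))]),onz(w2,(296,130),.104))
tp=lambda u,v:(395+(u-400)*.3,197+(v-300)*.3)
print("bar",tri([(w1,(298,150)),(T,tp(591,441)),(S,sp(607,99))]))
f=lambda i,lo,hi:cv2.inRange(cv2.cvtColor(cv2.imread(i),cv2.COLOR_BGR2HSV),lo,hi)
m=f("pics/w2.png",(5,150,150),(20,255,255))
n,l,st,c=cv2.connectedComponentsWithStats(m);print(st[st[:,4]>100],c[st[:,4]>100])
E
```

```text
cradle [0.5173 0.2175 0.016 ] -22.446652736546127 -23.88520980349472
plate [ 0.5255 -0.2243  0.018 ] 6.911931545985565 7.07695099776851 -82.718171247446 -82.5750863273682
grip top (array([0.5156, 0.2161, 0.0988]), [np.float64(0.0019179715226239878), np.float64(0.0022991456934568985), np.float64(0.0006764633243462942)]) [0.5166 0.2182 0.104 ]
bar (array([ 0.5236, -0.2244,  0.0736]), [np.float64(0.0016366730998427237), np.float64(0.0013972316772354768), np.float64(0.00044547935155687056)])
[[     0      0    640    400 254673]
 [   280    115     32     33    972]
 [   334    214     25     23    355]] [[319.5529 199.7283]
 [295.8076 130.4177]
 [346.3972 224.8986]]
```

```bash
python3 go.py 0.516 0.2165 0.087 66
```

```text
now [0.5116 0.1561 0.2345] [1.7999e+02 7.0000e-02 6.5640e+01]
shift in present tool axes [ 0.057  -0.021   0.1475]
shift in goal tool axes [ 0.057  -0.0206  0.1475]
turn deg [ 0.01  0.07 -0.36]
```

```bash
python3 -m crank '[[[0,0,0,0.02,-0.007,0.02,0.6],[0,0,0,0.02,-0.007,0.03,0.6],[0,0,0,0.015,-0.006,0.03,0.6],[0,0,0,0,0,0,0.6],[0,0,0,0,0,0,0.6],[0,0,0,0,0,0,0.6],[0,0,0,0,0,0,0.6]]]'; python3 go.py 0.516 0.2165 0.087 66
python3 - <<'E'
from h import *
s=imaging.snapshot("wrist");cv2.imwrite("pics/w3.png",s["frame"][:,:,::-1]);np.savez("w3.npz",**{k:v for k,v in s.items() if k!="frame"})
E
```

```text
t: 3.85
tool_pos: [0.5171, 0.2149, 0.1562]
tcp_rot: [3.139, -0.001, 1.145]
contact_force: [-0.0, 0.4, 0.2]
grip_width: 0.6
finger_force: 0.0
now [0.5171 0.2149 0.1562] [ 1.7988e+02 -6.0000e-02  6.5610e+01]
shift in present tool axes [ 0.0009 -0.0018  0.0692]
shift in goal tool axes [ 0.001  -0.0016  0.0692]
turn deg [ 0.12 -0.06 -0.39]
```

View pics/w3.png

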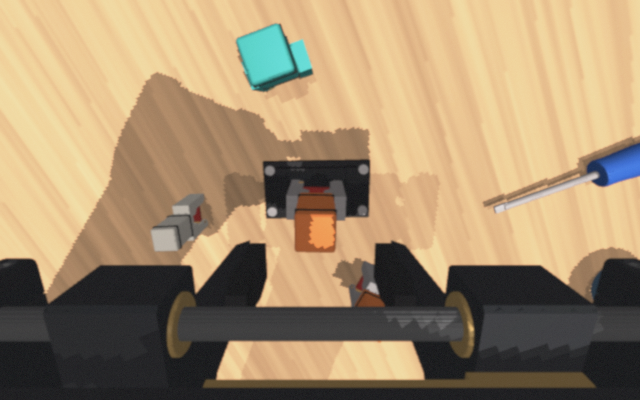

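In w3 the grip top is centred at (316,231), between the jaws (middle column 320). The small decoy is at (365,300), so I check its clearance.

```bash
python3 - <<'E'
from h import *
np.set_printoptions(precision=4,suppress=True)
w2=cam(np.load("w2.npz"));w3=cam(np.load("w3.npz"));T=cam(imaging.snapshot("top"))
print(tri([(w2,(296,130.5)),(w3,(316,231))]),onz(w3,(316,231),.104))
ang=lambda a,b:np.degrees(np.arctan2(*(a-b)[1::-1]))
P=[onz(w3,p,.016) for p in [(270,170),(364,170),(271,211),(363,211)]]
print("cradle",np.mean(P,0),ang(P[1],P[0]),ang(P[3],P[2]))
P=[onz(w3,p,.104) for p in [(296,250),(336,250)]];print("grip yaw",ang(P[1],P[0]),np.linalg.norm(P[1]-P[0]))
d=tri([(w2,(346.4,225)),(T,(287,243.5))]);o=ctrl.observe();y=o["tcp_rot"][2]
v=d[0]-o["tool_pos"];print("decoy",d,"tool x",v[0]*np.cos(y)+v[1]*np.sin(y),"tool y",v[0]*np.sin(y)-v[1]*np.cos(y))
E
python3 go.py 0.516 0.2165 0.087 66
```

```text
(array([0.5162, 0.2176, 0.0991]), [np.float64(0.00028532082756467167), np.float64(0.0002853208275646946)]) [0.5174 0.2194 0.104 ]
cradle [0.5173 0.2193 0.016 ] -24.377886894509697 -24.391961337006897
grip yaw -24.40637401649539 0.023072129832381758
decoy (array([0.518 , 0.1175, 0.0645]), [np.float64(0.0008776765276329431), np.float64(0.0008776765276328768)]) tool x -0.08870256138601439 tool y 0.041636946072660115
now [0.5166 0.2154 0.1558] [ 1.7991e+02 -6.0000e-02  6.5650e+01]
shift in present tool axes [ 0.0006 -0.0011  0.0688]
shift in goal tool axes [ 0.0007 -0.001   0.0688]
turn deg [ 0.09 -0.06 -0.35]
```

```bash
python3 -m crank '[[[0,0,0,0.003,-0.001,0.009,0.6],[0,0,0,0,0,0.02,0.6],[0,0,0,0,0,0.02,0.6],[0,0,0,0,0,0.015,0.6],[0,0,0,0,0,0.005,0.6],[0,0,0,0,0,0,0.6],[0,0,0,0,0,0,0.0],[0,0,0,0,0,0,0.0],[0,0,0,0,0,0,0.0],[0,0,0,0,0,0,0.0]]]'; python3 -m crank '[[[0,0,0,0,0,0,0.0],[0,0,0,0,0,0,0.0],[0,0,0,0,0,0,0.0],[0,0,0,0,0,0,0.0]]]'
```

```text
t: 4.95
tool_pos: [0.5164, 0.2194, 0.0862]
tcp_rot: [3.141, -0.001, 1.147]
contact_force: [-0.1, -0.6, 0.5]
grip_width: 0.272
finger_force: 29.9
t: 5.35
tool_pos: [0.5165, 0.2194, 0.0861]
tcp_rot: [3.141, -0.0, 1.147]
contact_force: [-1.4, -0.3, 5.6]
grip_width: 0.27
finger_force: 29.9
```

```bash
python3 -m crank '[[[0,0,0,0,0,-0.004,0],[0,0,0,0,0,-0.008,0],[0,0,0,0,0,-0.012,0],[0,0,0,0,0,-0.015,0],[0,0,0,0,0,-0.02,0],[0,0,0,0,0,-0.025,0],[0,0,0,0,0,-0.025,0],[0,0,0,0,0,-0.02,0],[0,0,0,0,0,-0.005,0],[0,0,0,0,0,0,0]]]'; python3 go.py 0.5235 -0.2265 0.22 97.1
```

```text
t: 6.35
tool_pos: [0.5165, 0.2194, 0.2208]
tcp_rot: [3.14, -0.001, 1.147]
contact_force: [0.2, -0.1, -3.1]
grip_width: 0.27
finger_force: 29.9
now [0.5165 0.2194 0.2208] [ 1.7992e+02 -7.0000e-02  6.5720e+01]
shift in present tool axes [-0.4036  0.1897  0.0005]
shift in goal tool axes [-0.4433 -0.0482  0.0008]
turn deg [  0.1   -0.05 -31.38]
```

```bash
python3 -m crank '[[[0,0,-6,0,0,0,0],[0,0,-6.6,0,0,0,0],[0,0,-6.6,0,0,0,0],[0,0,-6.6,0,0,0,0],[0,0,-5.6,0,0,0,0],[0,0,0,-0.015,-0.0018,0,0],[0,0,0,-0.03,-0.0033,0,0],[0,0,0,-0.035,-0.0038,0,0],[0,0,0,-0.035,-0.0038,0,0],[0,0,0,-0.035,-0.0038,0,0]]]'; python3 -m crank '[[[0,0,0,-0.035,-0.0038,0,0],[0,0,0,-0.035,-0.0038,0,0],[0,0,0,-0.035,-0.0038,0,0],[0,0,0,-0.035,-0.0038,0,0],[0,0,0,-0.035,-0.0038,0,0],[0,0,0,-0.035,-0.0038,0,0],[0,0,0,-0.03,-0.0033,0,0],[0,0,0,-0.02,-0.0022,0,0],[0,0,0,0,0,0,0],[0,0,0,0,0,0,0]]]'; python3 go.py 0.5235 -0.2265 0.22 97.1
```

```text
t: 7.35
tool_pos: [0.5175, 0.0655, 0.2189]
tcp_rot: [-3.14, 0.001, 1.692]
contact_force: [1.1, -0.3, -2.5]
grip_width: 0.272
finger_force: 29.9
t: 8.35
tool_pos: [0.5216, -0.1934, 0.2191]
tcp_rot: [-3.14, -0.001, 1.692]
contact_force: [1.0, 1.5, -2.9]
grip_width: 0.274
finger_force: 29.9
now [ 0.5216 -0.1934  0.2191] [-1.7993e+02 -5.0000e-02  9.6960e+01]
shift in present tool axes [-0.0331 -0.0021 -0.001 ]
shift in goal tool axes [-0.0331 -0.0022 -0.0009]
turn deg [-0.07 -0.05 -0.14]
```

```bash
python3 -m crank '[[[0,0,0,-0.012,-0.001,0.005,0],[0,0,0,-0.012,-0.001,0.01,0],[0,0,0,-0.009,0,0.01,0],[0,0,0,0,0,0.01,0],[0,0,0,0,0,0.004,0],[0,0,0,0,0,0,0],[0,0,0,0,0,0,0],[0,0,0,0,0,0,0]]]'; python3 go.py 0.5235 -0.2265 0.18 97.1; python3 - <<'E'
from h import *
s=imaging.snapshot("side");t=imaging.snapshot("top")
np.savez("cams.npz",S=s["R"],T=t["R"])
a=s["frame"][230:380,270:430,::-1];b=t["frame"][170:290,385:515,::-1]
print(a.shape,b.shape)
cv2.imwrite("pics/s4.png",cv2.resize(a,(800,750))[:600] if 0 else cv2.resize(a,(640,600),interpolation=cv2.INTER_CUBIC))
cv2.imwrite("pics/t4.png",cv2.resize(b,(650,600),interpolation=cv2.INTER_CUBIC))
E
```

```text
t: 9.15
tool_pos: [0.5251, -0.2258, 0.1812]
tcp_rot: [3.141, 0.0, 1.696]
contact_force: [-1.1, 0.3, -3.6]
grip_width: 0.269
finger_force: 29.9
now [ 0.5251 -0.2258  0.1812] [1.7995e+02 2.0000e-02 9.7170e+01]
shift in present tool axes [-0.0005 -0.0017  0.0012]
shift in goal tool axes [-0.0005 -0.0017  0.0012]
turn deg [0.05 0.02 0.07]
(150, 160, 3) (120, 130, 3)
```

View pics/s4.png

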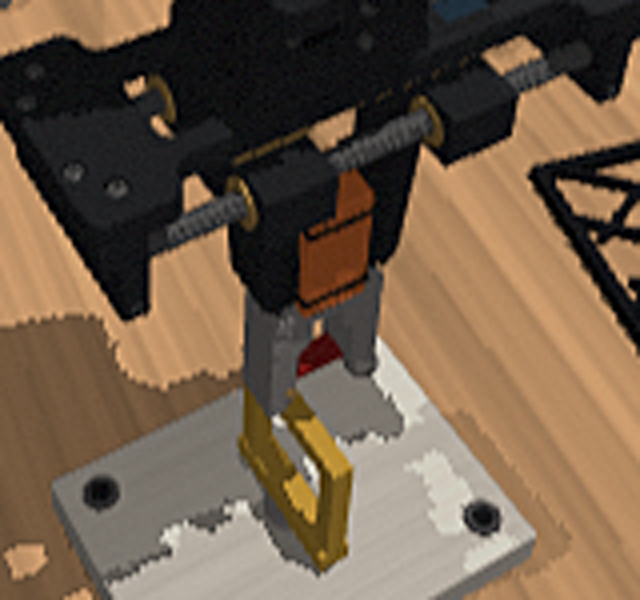

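The side crop (4×, origin (270,230)) shows the hook gripped upright. Its left foot tip is at about (272,411), its right foot tip at about (363,375), and the bar's near-end top at about (337,468). I check these against the model's projections.

```bash
python3 - <<'E'
from h import *
np.set_printoptions(precision=1,suppress=True)
S=cam(imaging.snapshot("side"))
from scipy.spatial.transform import Rotation as Ro
o=ctrl.observe();g=o["tool_pos"]-[0,0,.006];r=Ro.from_euler("z",o["tcp_rot"][2]-np.pi/2)
q=lambda X:(proj(S,X)-[270,230])*4
for x in (-.021,-.015,.015,.021):
  for y in(-.009,.009): print("foot",x,y,q(g+r.apply([x,y,-.074])))
for x in (-.012,.012): print("grip low front",x,q(g+r.apply([x,-.012,-.024])),"high",q(g+r.apply([x,-.012,.024])))
rp=Ro.from_euler("z",np.radians(7.1))
for h in (.072,.078,.084):
  for y in (-.029,-.025,-.021): print("bar",h,y,[q(np.array([.5235,-.2265,h])+rp.apply([x,y,0])) for x in(-.004,.004)])
E
```

```text
foot -0.021 -0.009 [268.  413.8]
foot -0.021 0.009 [240.4 374. ]
foot -0.015 -0.009 [283.  406.2]
foot -0.015 0.009 [255.3 366.7]
foot 0.015 -0.009 [356.3 369.1]
foot 0.015 0.009 [327.5 331.3]
foot 0.021 -0.009 [370.6 361.9]
foot 0.021 0.009 [341.6 324.4]
grip low front -0.012 [302.5 316.3] high [310.2 215.7]
grip low front 0.012 [364.7 286.3] high [376.1 185.9]
bar 0.072 -0.029 [array([334.5, 489.5]), array([353.8, 479.1])]
bar 0.072 -0.025 [array([328. , 480.2]), array([347.3, 469.9])]
bar 0.072 -0.021 [array([321.6, 471.1]), array([340.8, 460.9])]
bar 0.078 -0.029 [array([335.6, 479.6]), array([355. , 469.2])]
bar 0.078 -0.025 [array([329. , 470.4]), array([348.4, 460.1])]
bar 0.078 -0.021 [array([322.6, 461.2]), array([341.9, 451. ])]
bar 0.084 -0.029 [array([336.6, 469.7]), array([356.2, 459.2])]
bar 0.084 -0.025 [array([330.1, 460.4]), array([349.6, 450.1])]
bar 0.084 -0.021 [array([323.6, 451.2]), array([343., 441.])]
```

View pics/t4.png

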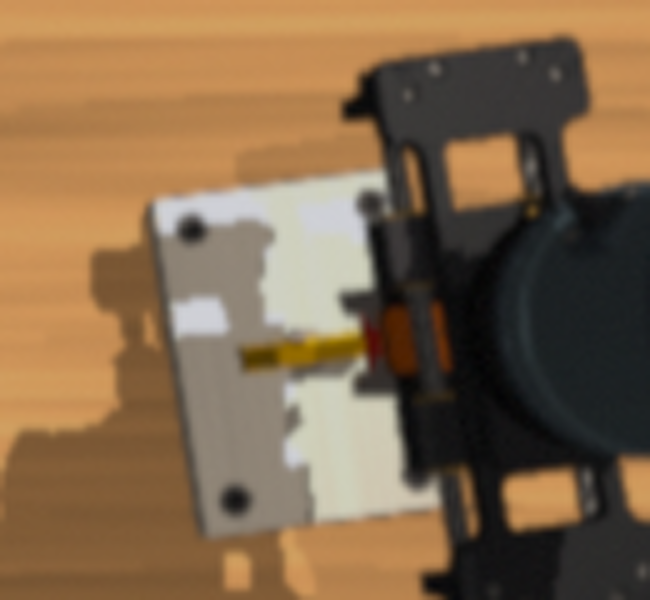

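The top crop (5×, origin (385,170)) shows the bar's centre line reaching about (367,342). The hook's legs are at about rows 300 and 383, so they're centred on it within about 1 mm. I descend to just above contact and then feel.

```bash
python3 -m crank '[[[0,0,0,0,0,0.005,0],[0,0,0,0,0,0.006,0],[0,0,0,0,0,0.006,0],[0,0,0,0,0,0.004,0],[0,0,0,0,0,0,0],[0,0,0,0,0,0,0]]]'; python3 -m crank '[[[0,0,0,0,0,0.001,0],[0,0,0,0,0,0.001,0],[0,0,0,0,0,0.001,0],[0,0,0,0,0,0.001,0],[0,0,0,0,0,0,0]]]'; python3 -m crank '[[[0,0,0,0,0,0.001,0],[0,0,0,0,0,0.001,0],[0,0,0,0,0,0.001,0],[0,0,0,0,0,0.001,0],[0,0,0,0,0,0,0]]]'
```

```text
t: 9.9
tool_pos: [0.5247, -0.2261, 0.1596]
tcp_rot: [-3.141, -0.0, 1.695]
contact_force: [0.3, -0.3, -3.6]
grip_width: 0.271
finger_force: 29.9
t: 10.4
tool_pos: [0.5246, -0.2261, 0.1556]
tcp_rot: [-3.141, -0.0, 1.695]
contact_force: [0.2, 0.3, -3.0]
grip_width: 0.268
finger_force: 29.9
t: 10.9
tool_pos: [0.5248, -0.2262, 0.152]
tcp_rot: [-3.142, 0.0, 1.695]
contact_force: [-1.7, 0.0, 3.1]
grip_width: 0.271
finger_force: 29.9
```

```bash
for i in 1 ; do python3 -m crank '[[[0,0,0,0,0,0.001,0],[0,0,0,0,0,0.001,0],[0,0,0,0,0,0,0]]]'; done;  python3 -m crank '[[[0,0,0,0,0,0.001,0],[0,0,0,0,0,0.001,0],[0,0,0,0,0,0,0]]]'
```

```text
t: 11.2
tool_pos: [0.525, -0.2261, 0.1499]
tcp_rot: [3.141, 0.0, 1.695]
contact_force: [-1.5, 0.3, 4.7]
grip_width: 0.269
finger_force: 29.9
t: 11.5
tool_pos: [0.5254, -0.2261, 0.1481]
tcp_rot: [3.14, 0.0, 1.695]
contact_force: [-1.5, 1.2, 7.7]
grip_width: 0.271
finger_force: 29.9
```

```bash
python3 -m crank '[[[0,0,0,0,0,0.001,0],[0,0,0,0,0,0.001,0],[0,0,0,0,0,0,0]]]';  python3 -m crank '[[[0,0,0,0,0,0.001,0],[0,0,0,0,0,0.001,0],[0,0,0,0,0,0,0]]]'; python3 -m crank '[[[0,0,0,0,0,0.001,0],[0,0,0,0,0,0.001,0],[0,0,0,0,0,0,0]]]'
```

```text
t: 11.8
tool_pos: [0.525, -0.2263, 0.146]
tcp_rot: [3.141, 0.001, 1.695]
contact_force: [-2.1, -0.8, 4.7]
grip_width: 0.269
finger_force: 29.9
t: 12.1
tool_pos: [0.5244, -0.2265, 0.1436]
tcp_rot: [-3.141, 0.0, 1.695]
contact_force: [-1.8, -1.4, 4.3]
grip_width: 0.269
finger_force: 29.9
t: 12.4
tool_pos: [0.5241, -0.2263, 0.1413]
tcp_rot: [-3.14, -0.0, 1.695]
contact_force: [-2.6, -1.5, 2.1]
grip_width: 0.269
finger_force: 29.9
```

```bash
for k in 1; do python3 -m crank '[[[0,0,0,0,0,0.001,0],[0,0,0,0,0,0.001,0],[0,0,0,0,0,0.001,0],[0,0,0,0,0,0,0]]]';  python3 -m crank '[[[0,0,0,0,0,0.001,0],[0,0,0,0,0,0.001,0],[0,0,0,0,0,0.001,0],[0,0,0,0,0,0,0]]]'; python3 -m crank '[[[0,0,0,0,0,0.001,0],[0,0,0,0,0,0.001,0],[0,0,0,0,0,0.001,0],[0,0,0,0,0,0,0]]]'; done | grep -E 'pos|contact'
```

```text
tool_pos: [0.5242, -0.226, 0.1383]
contact_force: [-3.4, -1.0, 1.9]
tool_pos: [0.5244, -0.226, 0.1354]
contact_force: [-4.0, -0.5, 1.2]
tool_pos: [0.5245, -0.2261, 0.1324]
contact_force: [-3.8, -0.7, 1.2]
```

```bash
(python3 -m crank '[[[0,0,0,0,0,0.001,0],[0,0,0,0,0,0.001,0],[0,0,0,0,0,0.001,0],[0,0,0,0,0,0,0]]]';  python3 -m crank '[[[0,0,0,0,0,0.001,0],[0,0,0,0,0,0.001,0],[0,0,0,0,0,0.001,0],[0,0,0,0,0,0,0]]]'; python3 -m crank '[[[0,0,0,0,0,0.001,0],[0,0,0,0,0,0.001,0],[0,0,0,0,0,0,0]]]') | grep -E 'pos|contact|rot'
```

```text
tool_pos: [0.5241, -0.2262, 0.1292]
tcp_rot: [-3.14, -0.0, 1.695]
contact_force: [-4.2, 0.1, -1.9]
tool_pos: [0.5244, -0.2261, 0.1264]
tcp_rot: [-3.141, -0.0, 1.695]
contact_force: [-3.7, -0.6, -1.3]
tool_pos: [0.5245, -0.2261, 0.1245]
tcp_rot: [-3.141, -0.0, 1.695]
contact_force: [-4.8, -0.8, -1.7]
```

```bash
(python3 -m crank '[[[0,0,0,0,0,0.001,0],[0,0,0,0,0,0.001,0],[0,0,0,0,0,0,0]]]';  python3 -m crank '[[[0,0,0,0,0,0.001,0],[0,0,0,0,0,0,0]]]'; python3 -m crank '[[[0,0,0,0,0,0.001,0],[0,0,0,0,0,0,0]]]'; python3 -m crank '[[[0,0,0,0,0,0.001,0],[0,0,0,0,0,0,0]]]') | grep -E 'pos|contact|rot'
```

```text
tool_pos: [0.5248, -0.2261, 0.1225]
tcp_rot: [3.141, -0.0, 1.695]
contact_force: [-3.7, -0.3, -3.8]
tool_pos: [0.5248, -0.2261, 0.1216]
tcp_rot: [3.142, -0.0, 1.695]
contact_force: [-3.3, -0.7, -3.2]
tool_pos: [0.5247, -0.2261, 0.1206]
tcp_rot: [3.142, -0.0, 1.695]
contact_force: [-2.8, -1.2, -2.8]
tool_pos: [0.5247, -0.2261, 0.1196]
tcp_rot: [3.142, -0.0, 1.695]
contact_force: [-3.3, -0.6, -2.6]
```

```bash
(python3 -m crank '[[[0,0,0,0,0,0.001,0],[0,0,0,0,0,0,0]]]';  python3 -m crank '[[[0,0,0,0,0,0.0007,0],[0,0,0,0,0,0,0]]]'; python3 -m crank '[[[0,0,0,0,0,0.0007,0],[0,0,0,0,0,0,0]]]') | grep -E 'pos|contact|rot'
```

```text
tool_pos: [0.5247, -0.2261, 0.1186]
tcp_rot: [3.142, 0.0, 1.695]
contact_force: [-3.1, -0.6, -3.8]
tool_pos: [0.5248, -0.2261, 0.1184]
tcp_rot: [-3.142, 0.0, 1.695]
contact_force: [-4.7, -0.1, 3.0]
tool_pos: [0.5248, -0.2261, 0.1184]
tcp_rot: [-3.141, 0.001, 1.695]
contact_force: [-7.8, 0.4, 9.7]
```

The stop was felt at TCP z≈0.1185. I ease off slightly, relieve the side load and look at the gate.

```bash
(python3 -m crank '[[[0,0,0,0,0,-0.001,0],[0,0,0,0,-0.0007,0,0],[0,0,0,0,0,0,0],[0,0,0,0,0,0,0]]]') | grep -E 'pos|contact|rot'
python3 - <<'E'
from h import *
s=imaging.snapshot("side")
cv2.imwrite("pics/s5.png",cv2.resize(s["frame"][280:370,305:405,::-1],(660,594),interpolation=cv2.INTER_CUBIC))
E
```

```text
tool_pos: [0.5246, -0.2261, 0.1184]
tcp_rot: [3.14, 0.0, 1.695]
contact_force: [-1.1, -0.1, -1.6]
```

View pics/s5.png

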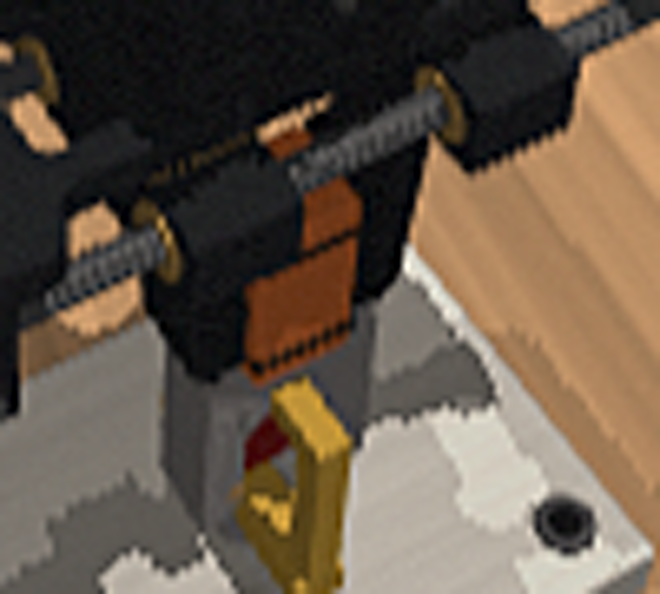

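The crop shows the bar seated under the handle, with red gate visible inside the loop at about (265,440). I check whether that matches a shut gate.

```bash
python3 - <<'E'
from h import *
np.set_printoptions(precision=0,suppress=True)
from scipy.spatial.transform import Rotation as Ro
s=imaging.snapshot("side");S=cam(s)
o=ctrl.observe();g=o["tool_pos"]-[0,0,.006];r=Ro.from_euler("z",o["tcp_rot"][2]-np.pi/2)
q=lambda X:(proj(S,g+r.apply(X))-[305,280])*6.6
for a in (0,.6,1.2):
  e=[-.013+.0235*np.cos(a),0,-.066+.0235*np.sin(a)]
  print(a,"hinge",[q([-.013,y,-.066]) for y in(-.005,.005)],"tip",[q([e[0],y,e[2]]) for y in(-.005,.005)])
E
```

```text
0 hinge [array([222., 471.]), array([199., 435.])] tip [array([312., 424.]), array([287., 389.])]
0.6 hinge [array([222., 471.]), array([199., 435.])] tip [array([300., 397.]), array([275., 362.])]
1.2 hinge [array([222., 471.]), array([199., 435.])] tip [array([260., 396.]), array([235., 361.])]
```

The red edge matches a shut gate. Now the pull test: lift about 19 mm, then feel in small steps.

```bash
(python3 -m crank '[[[0,0,0,0,0,-0.003,0],[0,0,0,0,0,-0.004,0],[0,0,0,0,0,-0.005,0],[0,0,0,0,0,-0.004,0],[0,0,0,0,0,-0.002,0],[0,0,0,0,0,-0.001,0],[0,0,0,0,0,0,0],[0,0,0,0,0,0,0]]]'; python3 -m crank '[[[0,0,0,0,0,-0.0007,0],[0,0,0,0,0,0,0]]]'; python3 -m crank '[[[0,0,0,0,0,-0.0007,0],[0,0,0,0,0,0,0]]]') | grep -E '^t|pos|contact|rot'
```

```text
t: 17.5
tool_pos: [0.5239, -0.2262, 0.1372]
tcp_rot: [-3.141, -0.0, 1.695]
contact_force: [0.6, 0.0, -3.5]
t: 17.7
tool_pos: [0.524, -0.2262, 0.138]
tcp_rot: [-3.141, -0.0, 1.695]
contact_force: [-0.2, -0.0, -2.0]
t: 17.9
tool_pos: [0.5241, -0.2262, 0.1388]
tcp_rot: [3.141, 0.0, 1.695]
contact_force: [-0.7, 0.8, -2.6]
```

```bash
(python3 -m crank '[[[0,0,0,0,0,-0.0007,0],[0,0,0,0,0,0,0]]]'; python3 -m crank '[[[0,0,0,0,0,-0.0006,0],[0,0,0,0,0,0,0]]]'; python3 -m crank '[[[0,0,0,0,0,-0.0005,0],[0,0,0,0,0,0,0]]]') | grep -E '^t|pos|contact'
```

```text
t: 18.1
tool_pos: [0.5241, -0.2263, 0.1395]
tcp_rot: [3.142, 0.0, 1.695]
contact_force: [0.3, -0.0, -2.9]
t: 18.3
tool_pos: [0.5241, -0.2262, 0.1401]
tcp_rot: [3.141, 0.0, 1.695]
contact_force: [-0.2, -0.2, -2.3]
t: 18.5
tool_pos: [0.524, -0.2262, 0.1406]
tcp_rot: [3.142, 0.0, 1.695]
contact_force: [-0.4, -0.5, -3.1]
```

```bash
(python3 -m crank '[[[0,0,0,0,0,-0.0005,0],[0,0,0,0,0,0,0]]]'; python3 -m crank '[[[0,0,0,0,0,-0.0005,0],[0,0,0,0,0,0,0]]]') | grep -E '^t|pos|contact'
```

```text
t: 18.7
tool_pos: [0.524, -0.2262, 0.141]
tcp_rot: [-3.142, -0.0, 1.695]
contact_force: [-0.2, 0.3, -3.0]
t: 18.9
tool_pos: [0.5239, -0.2262, 0.1411]
tcp_rot: [-3.141, -0.0, 1.695]
contact_force: [1.1, 0.1, -8.4]
```

```bash
(python3 -m crank '[[[0,0,0,0,0,-0.0004,0],[0,0,0,0,0,0,0],[0,0,0,0,0,0,0]]]'; python3 -m crank '[[[0,0,0,0,0,0,0],[0,0,0,0,0,0,0],[0,0,0,0,0,0,0],[0,0,0,0,0,0,0],[0,0,0,0,0,0,0]]]') | grep -E '^t|pos|contact'
```

```text
t: 19.2
tool_pos: [0.5238, -0.2261, 0.1413]
tcp_rot: [-3.141, -0.0, 1.695]
contact_force: [3.8, -1.0, -16.7]
t: 19.7
tool_pos: [0.5237, -0.2261, 0.1414]
tcp_rot: [-3.141, -0.0, 1.695]
contact_force: [4.2, -0.6, -23.5]
```

```bash
(python3 -m crank '[[[0,0,0,0,0,0.0004,0],[0,0,0,0,0,0,0]]]'; python3 -m crank '[[[0,0,0,0,0,0,0],[0,0,0,0,0,0,0]]]') | grep -E '^t|pos|contact'
```

```text
t: 19.9
tool_pos: [0.5237, -0.2261, 0.1414]
tcp_rot: [-3.141, -0.0, 1.695]
contact_force: [4.4, -1.0, -21.0]
t: 20.1
tool_pos: [0.5237, -0.2261, 0.1414]
tcp_rot: [-3.141, -0.0, 1.695]
contact_force: [3.9, 0.6, -22.2]
```

```bash
(python3 -m crank '[[[0,0,0,0,0,0.0005,0],[0,0,0,0,0,0,0]]]'; python3 -m crank '[[[0,0,0,0,0,0,0],[0,0,0,0,0,0,0]]]') | grep -E '^t|pos|contact'
```

```text
t: 20.3
tool_pos: [0.5238, -0.2261, 0.1413]
tcp_rot: [-3.141, -0.0, 1.695]
contact_force: [1.3, 0.1, -16.1]
t: 20.5
tool_pos: [0.5238, -0.2261, 0.1412]
tcp_rot: [-3.141, -0.0, 1.695]
contact_force: [0.1, -0.3, -13.1]
```

```bash
(python3 -m crank '[[[0,0,0,0,0,0,0]]]'; python3 -m crank '[[[0,0,0,0,0,0,0]]]') | grep -E '^t|contact'
```

```text
t: 20.6
tool_pos: [0.5238, -0.2262, 0.1412]
tcp_rot: [-3.141, -0.0, 1.695]
contact_force: [0.5, -0.2, -13.3]
t: 20.7
tool_pos: [0.5239, -0.2261, 0.1412]
tcp_rot: [-3.141, 0.0, 1.695]
contact_force: [0.5, 1.3, -11.9]
```

```bash
(python3 -m crank '[[[0,0,0,0,0,-0.0001,0],[0,0,0,0,0,0,0]]]'; python3 -m crank '[[[0,0,0,0,0,0,0],[0,0,0,0,0,0,0]]]';python3 -m crank '[[[0,0,0,0,0,0,0],[0,0,0,0,0,0,0]]]') | grep -E '^t:|contact'
```

```text
t: 20.9
contact_force: [-0.4, 0.8, -11.9]
t: 21.1
contact_force: [-0.8, -0.0, -10.7]
t: 21.3
contact_force: [-0.7, 0.8, -11.6]
```

```bash
(python3 -m crank '[[[0,0,0,0,0,-0.0001,0],[0,0,0,0,0,0,0]]]'; python3 -m crank '[[[0,0,0,0,0,0,0],[0,0,0,0,0,0,0]]]';python3 -m crank '[[[0,0,0,0,0,0,0],[0,0,0,0,0,0,0]]]';python3 -m crank '[[[0,0,0,0,0,0,0],[0,0,0,0,0,0,0]]]') | grep -E '^t:|contact'
```

```text
t: 21.5
contact_force: [-1.4, 1.9, -11.7]
t: 21.7
contact_force: [-0.4, 1.4, -10.8]
t: 21.9
contact_force: [-1.6, 0.2, -10.3]
t: 22.1
contact_force: [-2.1, 0.5, -11.5]
```

About 8–10 N net was held for well over a second. Lowering now.

```bash
(python3 -m crank '[[[0,0,0,0,0,0.001,0],[0,0,0,0,0,0.002,0],[0,0,0,0,0,0.003,0],[0,0,0,0,0,0.004,0],[0,0,0,0,0,0.004,0],[0,0,0,0,0,0.003,0],[0,0,0,0,0,0.002,0],[0,0,0,0,0,0,0],[0,0,0,0,0,0,0],[0,0,0,0,0,0,0]]]'; python3 -m crank '[[[0,0,0,0,0,0.001,0],[0,0,0,0,0,0,0],[0,0,0,0,0,0,0]]]') | grep -E '^t:|pos|contact'
```

```text
t: 23.1
tool_pos: [0.5241, -0.2262, 0.1223]
contact_force: [0.1, -0.0, -2.8]
t: 23.4
tool_pos: [0.524, -0.2262, 0.1212]
contact_force: [0.3, -0.0, -3.0]
```

```bash
(python3 -m crank '[[[0,0,0,0,0,0.001,0],[0,0,0,0,0,0.0007,0],[0,0,0,0,0,0,0]]]'; python3 -m crank '[[[0,0,0,0,0,0.0007,0],[0,0,0,0,0,0,0]]]'; python3 -m crank '[[[0,0,0,0,0,0.0003,0],[0,0,0,0,0,0,0]]]') | grep -E '^t:|pos|contact'
```

```text
t: 23.7
tool_pos: [0.5239, -0.2262, 0.1194]
contact_force: [-0.6, -0.4, -2.5]
t: 23.9
tool_pos: [0.524, -0.2262, 0.1187]
contact_force: [-1.1, -0.3, -2.8]
t: 24.1
tool_pos: [0.524, -0.2262, 0.1185]
contact_force: [0.4, 0.8, -3.0]
```

```bash
(python3 -m crank '[[[0,0,0,0,0,0.0003,0],[0,0,0,0,0,0,0]]]'; python3 -m crank '[[[0,0,0,0,0,0.0003,0],[0,0,0,0,0,0,0]]]') | grep -E '^t:|pos|contact'
```

```text
t: 24.3
tool_pos: [0.5241, -0.2262, 0.1185]
contact_force: [-2.1, -0.7, 0.9]
t: 24.5
tool_pos: [0.5241, -0.2262, 0.1184]
contact_force: [-1.9, 0.9, 4.8]
```

```bash
(python3 -m crank '[[[0,0,0,0,-0.0002,-0.0004,0],[0,0,0,0,0,0,0],[0,0,0,0,0,0,0.3],[0,0,0,0,0,0,0.35],[0,0,0,0,0,0,0.45],[0,0,0,0,0,0,0.6],[0,0,0,0,0,0,0.6],[0,0,0,0,0,0,0.6],[0,0,0,0,0,0,0.6]]]')
python3 - <<'E'
from h import *
s=imaging.snapshot("side");t=imaging.snapshot("wrist")
a=cv2.resize(s["frame"][270:380,300:410,::-1],(400,400),interpolation=cv2.INTER_CUBIC)
b=cv2.resize(t["frame"][150:350,220:420,::-1],(400,400),interpolation=cv2.INTER_CUBIC)
cv2.imwrite("pics/rel.png",np.hstack([a,b]))
E
```

```text
t: 25.4
tool_pos: [0.5238, -0.2262, 0.1183]
tcp_rot: [-3.142, -0.0, 1.695]
contact_force: [-0.0, -0.0, -0.2]
grip_width: 0.601
finger_force: 0.0
```

View pics/rel.png

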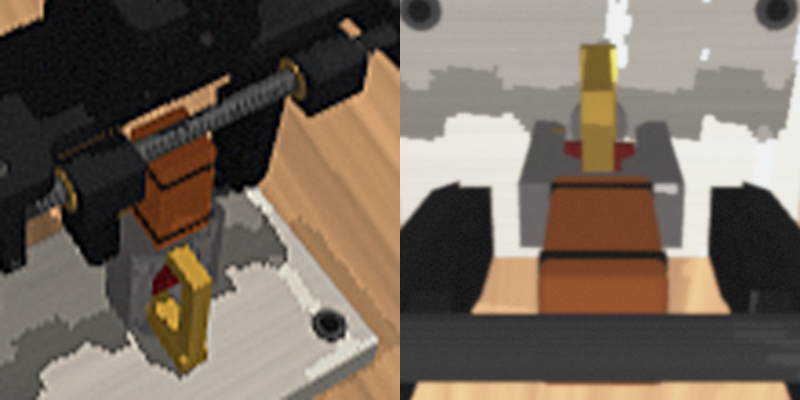

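The fingers are clear on both sides. The hook sits upright on the bar (wrist crop: bar at column 598, body centred at about 602) and the red gate is flat beneath it. I retreat straight up.

```bash
python3 -m crank '[[[0,0,0,0,0,-0.005,0.6],[0,0,0,0,0,-0.01,0.6],[0,0,0,0,0,-0.02,0.6],[0,0,0,0,0,-0.025,0.6],[0,0,0,0,0,-0.025,0.6],[0,0,0,0,0,-0.025,0.6],[0,0,0,0,0,-0.01,0.6],[0,0,0,0,0,0,0.6],[0,0,0,0,0,0,0.6]]]' | grep -E 'pos|contact'
python3 - <<'E'
from h import *
s=imaging.snapshot("side")
cv2.imwrite("pics/fin.png",cv2.resize(s["frame"][260:390,280:420,::-1],(640,594),interpolation=cv2.INTER_CUBIC))
E
```

```text
tool_pos: [0.5233, -0.2262, 0.2376]
contact_force: [-0.1, -0.1, -1.0]
```

View pics/fin.png

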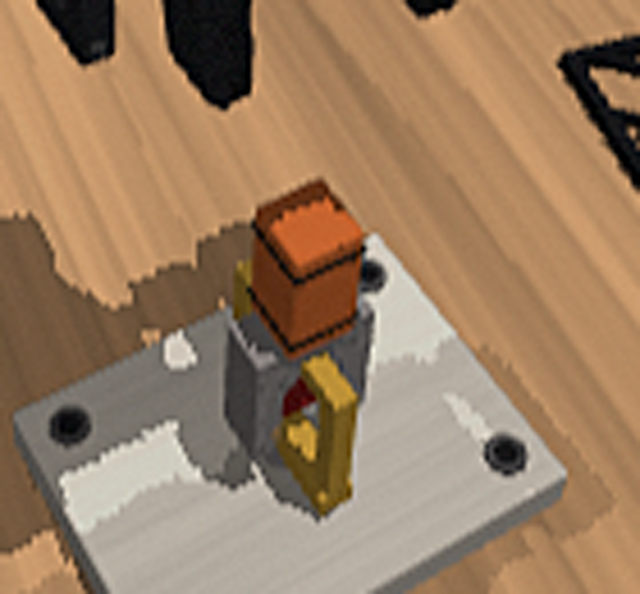

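The hook stands upright on the bar at about (305,290), the gate is shut and the gripper is well clear.

```bash
python3 -c "
from plant import ctrl
print(ctrl.sign_off())"
```

```text
the job is handed in; nothing more can be done
None
```

I handed the job in at about 26.5 s: the hook sits upright and released on the eye's bar with its gate shut. The pull held at 7–10 N for over a second, after a brief overshoot to about 20 N (limit 30 N); sign-off returned no verdict.

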